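# Close the tall pressure vessel until its cap clicks

### The arm

A 6-joint arm with a two-finger parallel gripper is mounted at the origin on a cart in front of the work surface, level with it; the furniture and walls round the work are solid. World frame = base frame: x ahead of the robot, y to its left, z up, the work surface at z = 0. Lengths are in m, angles in rad, forces in N, time in s.
With the tool pointing down it reaches from about 0.3 to 0.875 m from the base axis. Payload 6.4 kg.
Tool frame: the origin (TCP) lies between the finger pads; the fingertips stand ctrl.tip_extent ahead of it and the grasp point (between the pads) is the TCP (ctrl.tip_extent is the distance from the TCP to the fingertips, in m); z points along the fingers, y is the line along which they close (so a half turn about z gives the same grasp; the last joint's range is limited). The gripper opens to 85 mm and grips with 20 to 120 N. Pads are 22 mm wide; open, the fingers measure 114 mm over their backs; the gripper's body (76 mm by 85 mm) begins 54 mm behind the grasp point. The pads swing forward as they close: fully open they stand 13 mm farther back than shut.
Start: joints at [-1.386, 0.181, 1.607, -0, 1.354, -0.206], TCP at [0.219, -0.532, 0.25] pointing down, gripper open.
Joint ranges: [-2.99, 2.99], [-0.89, 2.07], [0.3, 2.58], [-1.14, 4.28], [0, 2.63], [-3.12, 3.12]. Speed limits (rad/s): [2.57, 2.57, 3.01, 3.14, 3.14, 3.14].

### API

Orientations are given as a unit quaternion [w, x, y, z].
In Python, from bench import ctrl gives the robot as it stands.
- The arm moves only by the tool send_rows, never from a script. Its arguments are lists of equal length, an entry for each row: "dr": the turn, a rotation vector about the tool's x, y, z in units of 6 degrees (1.0 is 6 degrees), a list of three; "xyz": the shift along the tool's x, y, z in cm, a list of three; "jaw": the opening in per cent of the stroke, from 0 (shut) to 100 (fully open). In form: {"dr": [[wx, wy, wz], ...], "xyz": [[dx, dy, dz], ...], "jaw": [jaw, ...]}. A call has exactly 8 rows; each row is the pose to reach, as a shift and turn from the pose commanded when the call began, along the tool's axes at that moment; what a row does not reach only later rows make up. A row lasts 1/8 s, in which the tool goes at most 62.5 mm and 10.7 degrees, less where a joint would pass 70% of its speed; a pose out of reach is approached as far as the arm can. A call with a gripper value outside its range is refused whole. The fingers move at their own pace and stop on an object; the grip force is fixed at half the most. Time passes only in rows, so rows that repeat a pose let the fingers close, or fill a call up. It gives the time, the measured TCP pose, the force, the opening and the grip force at its end, in the units of the state.
- ctrl.get_obs(): the state, without advancing time (a new reading comes with each control period).
- ctrl.camera(name): name is "scene" or "top"; returns the picture (384x512x3 uint8, red, green, blue); there is no depth.
- ctrl.calibration(name): a dict with "camera_matrix" (3x3 intrinsics, pixels), "D" ([k1, k2, p1, p2, k3] as OpenCV has them; the pictures are not rectified), "world_from_camera" (4x4, takes a point from camera to world coordinates). Camera axes: x right, y up, looking along -z (the intrinsics and any distortion apply to the point x, -y, -z); pixel columns grow to the right and rows downward; lengths in m; the calibration is good to about 2 mm. A picture is of the moment at which its call begins. calibration takes no time and is no camera call.
- ctrl.hand_in(): hands the job in; it is judged then, once.
The state is a dict: "time_s": time; "q": joint angles; "dq": joint speeds; "joint_efforts": joint torques, N m; "eef_pos": TCP position; "eef_rot": TCP orientation; "wrist_force": force on the tool from outside, world axes, zero at the start; "torque": the same for the moment, N m; "opening": opening from 0.0 (shut) to 1.0 (fully open); "grasp_force": force on a finger pad.
Only numpy, scipy, OpenCV 4.12 (cv2) and the standard library are available. Lean on these libraries where they do the work, as an engineer would, in place of code of your own. Each camera call takes 0.05 s, during which the arm holds its last target. There are 200 camera calls.

### The job

Close the tall one of the two steel pressure vessels: turn the bar of its cap clockwise, seen from above, until the lug stands against its stop and the torque-limiting knob slips and clicks. Stop after one or two clicks, let go, and leave the cap closed. Leave the short vessel's cap as it is.

Things in the scene. Friction and masses are not known exactly. Their poses are not given: they have to be found in the camera images.
- tall_grip (a point): grip point of the tall vessel's cap, on its turning axis, 142 mm above the bench, in the grey upright bar: 50 mm long (point's x axis), 14 mm thick (y), top 9 mm above this point, foot 22 mm below it on the grey knob disc (54 mm wide). Below: collar with a lug out to 47 mm, steel flange 94 mm wide. The vessel is bolted down; the short one has the same cap 42 mm lower, 0.16 m or more to the side
- tall_cap (a joint): turn of the tall vessel's collar with its lug, rad, growing clockwise from above: starts between 0.25 and 0.6, closed at 1.0, where the lug meets a stop pin on the flange. It turns with the knob against light friction (0.07 N m) and stays where it is left. Closing and clicking together need at most 1.4 rad: one grasp is enough
- tall_knob (a joint): slip of the knob on the collar, rad, clockwise from above: 0 at the start and as long as the collar still turns freely; with the lug on its stop the knob slips at about 0.1 to 0.25 N m. The teeth are 0.42 rad (24 degrees) apart: the first click comes at 0.21, the second at 0.63, the third at 1.05. It stays where it is left
- short_cap (a joint): turn of the short vessel's collar, rad, growing clockwise from above (1.0 = closed): it stands fully open at 0, and this cap is not to be turned

How it is judged:
By the outcome, as a careful person would: the job done as asked, in the order asked, and still so for the second after the job is handed in, with the robot touching nothing.
It also fails if it takes over 38 s, if anything falls off the work surface, if the arm or the gripper's body presses on something with over 40 N, if the wrist force passes 120 N, or if a joint passes its speed limit or range.

## Working session

There is one attempt and no reset: what is moved stays moved. The work goes in short steps, Python scripts to look and compute and a tool call to move; the robot and the scene stay as the last step left them, time stands still between calls to the robot, and variables do not carry over. Pictures are saved under pics/ and viewed, at most 10 in all, crops included, and the job is handed in when it is done.

Besides the shell and the picture viewer there is one more tool, called after "Emit:" as name(argument=value, ...) on one line, values as JSON. send_rows: Moves the arm, as the interface text tells. Its arguments: {"type":"object","properties":{"dr":{"type":"array","items":{"type":"array","items":{"type":"number"}}},"xyz":{"type":"array","items":{"type":"array","items":{"type":"number"}}},"jaw":{"type":"array","items":{"type":"number"}}},"required":["dr","xyz","jaw"]}

```bash
mkdir -p pics
python3 - <<'E'
from bench import ctrl
import cv2,numpy as np
for n in("scene","top"):
    cv2.imwrite(f"pics/{n}0.png",ctrl.camera(n)[:,:,::-1])
    c=ctrl.calibration(n);print(n,c["camera_matrix"],c["D"],np.round(c["world_from_camera"],3))
o=ctrl.get_obs();print(o,ctrl.tip_extent)
E
```

```text
scene [[372.38675915   0.         251.78261133]
 [  0.         372.38675915 191.15859859]
 [  0.           0.           1.        ]] [-0.039843  0.        0.        0.        0.      ] [[-0.848  0.221 -0.483  0.11 ]
 [-0.53  -0.394  0.751  0.626]
 [-0.024  0.892  0.451  0.517]
 [ 0.     0.     0.     1.   ]]
top [[372.86597595   0.         255.70259405]
 [  0.         372.86597595 188.66046711]
 [  0.           0.           1.        ]] [-0.02765248  0.          0.          0.          0.        ] [[-0.016  0.998 -0.055  0.452]
 [-1.    -0.017 -0.014  0.   ]
 [-0.015  0.054  0.998  0.998]
 [ 0.     0.     0.     1.   ]]
{'time_s': 0.1, 'q': array([-1.38626763e+00,  1.81433281e-01,  1.60790816e+00,  1.55757856e-05,
        1.35375574e+00, -2.06300327e-01]), 'dq': array([ 0.00059154, -0.00089008, -0.00390041, -0.00049816,  0.00122615,
        0.00128922]), 'joint_efforts': array([ 5.04888085e-04, -4.45872402e+01, -3.52237988e+01, -1.81086994e-04,
        4.17620860e-03,  2.55549907e-05]), 'eef_pos': array([ 0.21898496, -0.53118009,  0.24949295]), 'eef_rot': array([-7.52134878e-04,  9.80967316e-01,  1.94171469e-01,  1.57922918e-05]), 'wrist_force': array([ 0.21333515, -0.24181679, -0.8389866 ]), 'torque': array([ 0.01451621, -0.01183918,  0.0243261 ]), 'grasp_force': 0.0, 'opening': 0.9986283508675707} 0.019
```

View pics/scene0.png

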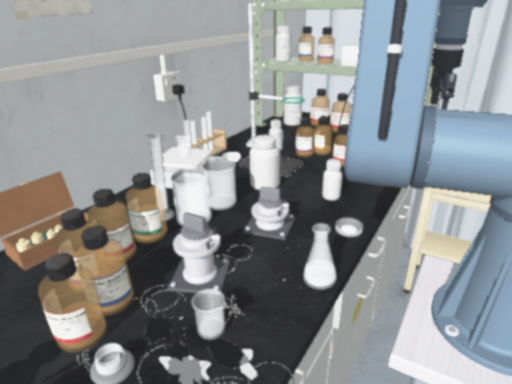

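View pics/top0.png

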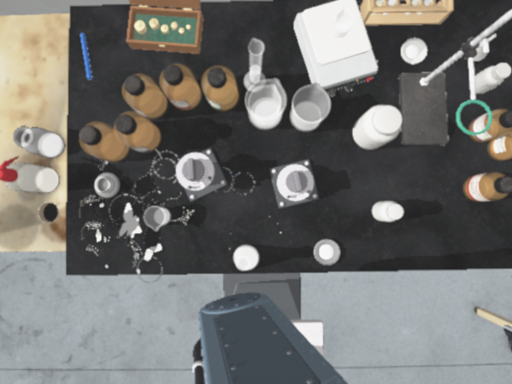

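The top view shows two capped vessels, at about (196,172) and (294,183). In the scene view they are at (198,245) and (269,210), and the nearer (left) one looks taller. I'll zoom in on both.

```bash
cat > h.py <<'E'
from bench import ctrl
import cv2,numpy as np
def ray(n,uv):
    c=ctrl.calibration(n);p=cv2.undistortPoints(np.array([[uv]],float),np.array(c["camera_matrix"]),np.array(c["D"]))[0,0]
    T=np.array(c["world_from_camera"]);return T[:3,3],T[:3,:3]@np.array([p[0],-p[1],-1])
def at(n,uv,z):
    o,d=ray(n,uv);return o+d*(z-o[2])/d[2]
def px(n,P):
    c=ctrl.calibration(n);T=np.linalg.inv(np.array(c["world_from_camera"]));q=T[:3,:3]@np.array(P)+T[:3,3]
    return cv2.projectPoints(np.array([[q[0],-q[1],-q[2]]]),np.zeros(3),np.zeros(3),np.array(c["camera_matrix"]),np.array(c["D"]))[0].ravel()
E
python3 - <<'E'
from h import *
t=cv2.imread("pics/top0.png");s=cv2.imread("pics/scene0.png")
r=lambda a:cv2.resize(a,None,fx=6,fy=6,interpolation=cv2.INTER_CUBIC)
cv2.imwrite("pics/c1.png",np.hstack([r(t[142:207,165:230]),r(t[150:215,262:327])]))
cv2.imwrite("pics/c2.png",np.hstack([r(s[205:293,165:230]),r(s[175:263,240:305])]))
for uv in((196,172),(294,183)):
  for z in(.151,.109):
    P=at("top",uv,z);print(uv,z,P.round(3),px("scene",P).round(1))
E
```

```text
(196, 172) 0.151 [0.539 0.148 0.151] [200.5 213.3]
(196, 172) 0.109 [0.543 0.155 0.109] [198.3 232.5]
(294, 183) 0.151 [ 0.51  -0.076  0.151] [269.6 175.1]
(294, 183) 0.109 [ 0.512 -0.08   0.109] [269.4 190. ]
```

View pics/c1.png

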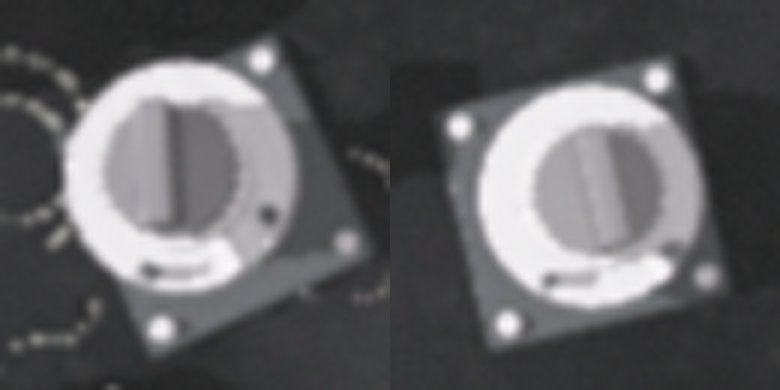

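View pics/c2.png

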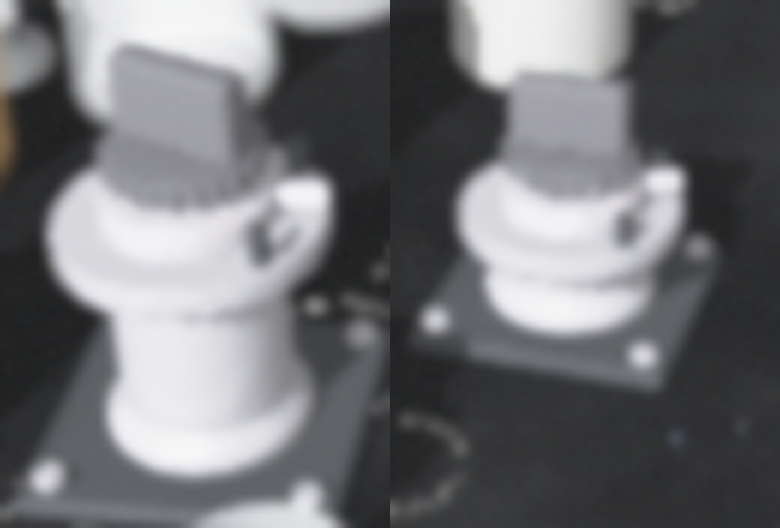

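Run:
```python
from h import *
from scipy.spatial.transform import Rotation as R
f=lambda u,v,u0,v0:((u+.5)/6-.5+u0,(v+.5)/6-.5+v0)
a=at("top",f(150,99,165,142),.151);b=at("top",f(157,222,165,142),.151);c=at("top",f(154,160,165,142),.151)
print(a,b,c,np.degrees(np.arctan2(*(a-b)[1::-1])),np.linalg.norm(a-b))
s=at("scene",f(182,64,165,205),.151);print("scene",s)
print("flange",at("top",f(181,177,165,142),.10))
e0=at("scene",f(122,48,165,205),.151);e1=at("scene",f(240,75,165,205),.151);print(e0,e1,np.degrees(np.arctan2(*(e1-e0)[1::-1])))
o=ctrl.get_obs();r=R.from_quat(o["eef_rot"],scalar_first=True)
T=np.array([c[0],c[1],.27]);print("shift cm",r.inv().apply(T-o["eef_pos"])*100)
```

```text
[0.5709794  0.16219499 0.151     ] [0.52374242 0.15979687 0.151     ] [0.54750976 0.16079792 0.151     ] 2.9062875832765926 0.04729781530683147
scene [0.54330115 0.15899532 0.151     ]
flange [0.54615602 0.15954689 0.1       ]
[0.56736203 0.16082456 0.151     ] [0.52243946 0.15507682 0.151     ] -172.70875844995277
shift cm [ 56.73691822 -51.46765712  -1.95674565]
```

Emit:
send_rows(dr=[[0,0,-1.7],[0,0,-3.4],[0,0,-5.1],[0,0,-6.8],[0,0,-8.5],[0,0,-10.2],[0,0,-11.9],[0,0,-13.6]], xyz=[[3.5,-3.2,-1],[7,-6.4,-2],[10.5,-9.6,-2],[14,-12.8,-2],[17.5,-16,-2],[21,-19.2,-2],[24.5,-22.4,-2],[28,-25.6,-2]], jaw=[100,100,100,100,100,100,100,100])

```text
time_s: 1.1
eef_pos: [0.3807, -0.1867, 0.2701]
eef_rot: [-0.0, 0.614, 0.79, 0.0]
wrist_force: [-0.1, -0.1, -0.6]
opening: 0.996
grasp_force: 0.0
```

```bash
cat >> h.py <<'E'
from scipy.spatial.transform import Rotation as R
def plan(x,y,z,head):
    o=ctrl.get_obs();r=R.from_quat(o["eef_rot"],scalar_first=True)
    h=np.radians(head);M=np.array([[np.cos(h),np.sin(h),0],[np.sin(h),-np.cos(h),0],[0,0,-1]]).T
    M=np.column_stack([[np.cos(h),np.sin(h),0],[np.sin(h),-np.cos(h),0],[0,0,-1]])
    print("t",o["time_s"],"q",o["q"].round(2),"p",o["eef_pos"].round(4),"F",o["wrist_force"].round(1),"M",o["torque"].round(3),"op",o["opening"],"g",o["grasp_force"])
    X=r.as_matrix()[:,0];print("heading",np.degrees(np.arctan2(X[1],X[0])))
    print("cm",(r.inv().apply(np.array([x,y,z])-o["eef_pos"])*100).round(2),"dr",(np.degrees((r.inv()*R.from_matrix(M)).as_rotvec())/6).round(2))
E
python3 -c "
from h import *
plan(.546,.16,.27,185)"
```

```text
t 1.1 q [-0.74 -0.19  1.94  0.    1.4  -0.99] p [ 0.3807 -0.1867  0.2701] F [-0.1 -0.1 -0.6] M [ 0.044  0.007 -0.017] op 0.9960216322242915 g 0.0
heading 104.30940924068544
cm [2.951e+01 2.459e+01 1.000e-02] dr [  0.    -0.   -13.45]
```

Emit:
send_rows(dr=[[0,0,-1.7],[0,0,-3.4],[0,0,-5.1],[0,0,-6.8],[0,0,-8.5],[0,0,-10.2],[0,0,-11.8],[0,0,-13.4]], xyz=[[3.7,3.1,0],[7.4,6.2,0],[11.1,9.3,0],[14.8,12.4,0],[18.5,15.5,0],[22.2,18.6,0],[25.9,21.7,0],[29.3,24.5,0]], jaw=[100,100,100,100,100,100,100,100])

```text
time_s: 2.1
eef_pos: [0.5476, 0.157, 0.2698]
eef_rot: [-0.0, -0.041, 0.999, -0.0]
wrist_force: [-0.6, 0.9, 0.2]
opening: 1.0
grasp_force: 0.0
```

Run:
```python
from h import *
plan(.546,.16,.145,185)
s=cv2.cvtColor(ctrl.camera("scene"),cv2.COLOR_RGB2BGR);t=cv2.cvtColor(ctrl.camera("top"),cv2.COLOR_RGB2BGR)
r=lambda a:cv2.resize(a,None,fx=3,fy=3,interpolation=cv2.INTER_CUBIC)
cv2.imwrite("pics/d.png",np.hstack([r(s[130:300,120:250]),r(t[60:230,130:260])]))
```

```text
t 2.1 q [ 0.07  0.15  1.6  -0.    1.39 -1.58] p [0.5476 0.157  0.2698] F [-0.6  0.9  0.2] M [-0.039  0.032 -0.056] op 0.999636033374058 g 0.0
heading -175.2592722023998
cm [ 0.12  0.32 12.48] dr [-0.   -0.01 -0.04]
```

View pics/d.png

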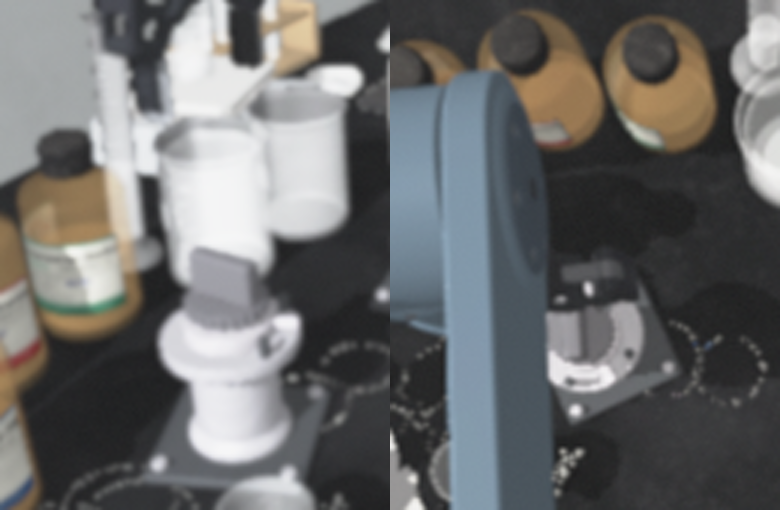

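The scene crop shows the open fingers above and behind the bar, and nothing else stands near the descent path. I'm descending now.

Emit:
send_rows(dr=[[0,0,0],[0,0,0],[0,0,0],[0,0,0],[0,0,0],[0,0,0],[0,0,0],[0,0,0]], xyz=[[0.1,0.1,2.5],[0.1,0.2,5],[0.1,0.2,7.5],[0.1,0.2,9.5],[0.1,0.2,11],[0.1,0.2,12],[0.1,0.2,12.4],[0.1,0.2,12.4]], jaw=[100,100,100,100,90,80,70,60])

```text
time_s: 3.2
eef_pos: [0.5463, 0.1572, 0.1465]
eef_rot: [0.0, -0.038, 0.999, 0.0]
wrist_force: [-0.9, -0.2, -0.3]
opening: 0.601
grasp_force: 0.0
```

Run:
```python
from h import *
plan(.546,.16,.145,185)
s=cv2.cvtColor(ctrl.camera("scene"),cv2.COLOR_RGB2BGR)
cv2.imwrite("pics/e.png",cv2.resize(s[170:290,140:260],None,fx=5,fy=5,interpolation=cv2.INTER_CUBIC))
```

```text
t 3.2 q [ 0.07  0.28  1.71 -0.    1.15 -1.58] p [0.5463 0.1572 0.1465] F [-0.9 -0.2 -0.3] M [0.037 0.016 0.014] op 0.6010137660216494 g 0.0
heading -175.61534580693151
cm [0.01 0.29 0.15] dr [-0.   0.  -0.1]
```

View pics/e.png

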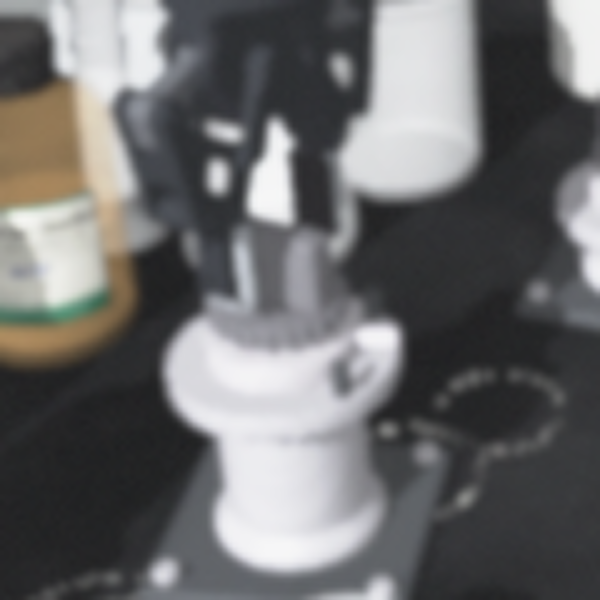

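The fingers straddle the bar, so I'm closing them.

Emit:
send_rows(dr=[[0,0,0],[0,0,0],[0,0,0],[0,0,0],[0,0,0],[0,0,0],[0,0,0],[0,0,0]], xyz=[[0,0.2,0.2],[0,0.2,0.2],[0,0.2,0.2],[0,0.2,0.2],[0,0.2,0.2],[0,0.2,0.2],[0,0.2,0.2],[0,0.2,0.2]], jaw=[50,40,35,30,25,20,10,0])

```text
time_s: 4.25
eef_pos: [0.546, 0.1594, 0.1445]
eef_rot: [0.0, -0.038, 0.999, 0.0]
wrist_force: [-1.4, 1.3, 3.1]
opening: 0.153
grasp_force: 58.6
```

```bash
python3 -c "
from h import *
plan(.546,.16,.145,185)"
```

```text
t 4.25 q [ 0.08  0.28  1.71  0.    1.15 -1.57] p [0.546  0.1594 0.1445] F [-1.4  1.3  3.1] M [0.229 0.271 0.069] op 0.15348436714639432 g 58.62360119819641
heading -175.60397250674387
cm [-0.01  0.06 -0.05] dr [ 0.   0.  -0.1]
```

Emit:
send_rows(dr=[[0,0,0.5],[0,0,1],[0,0,1.5],[0,0,2],[0,0,2.5],[0,0,3],[0,0,3.5],[0,0,3.5]], xyz=[[0,0,0],[0,0,0],[0,0,0],[0,0,0],[0,0,0],[0,0,0],[0,0,0],[0,0,0]], jaw=[0,0,0,0,0,0,0,0])

```text
time_s: 5.25
eef_pos: [0.546, 0.1595, 0.1445]
eef_rot: [-0.0, 0.144, 0.99, 0.0]
wrist_force: [-1.8, 1.5, 2.7]
opening: 0.15
grasp_force: 58.8
```

```bash
python3 -c "
from h import *
plan(.546,.16,.145,185)"
```

```text
t 5.25 q [ 0.08  0.28  1.71  0.    1.15 -1.21] p [0.546  0.1595 0.1445] F [-1.8  1.5  2.7] M [ 0.391  0.246 -0.091] op 0.15045964283369595 g 58.801939487457275
heading 163.41527721212628
cm [ 0.01  0.05 -0.05] dr [ 0.01  0.   -3.6 ]
```

Emit:
send_rows(dr=[[0,0,0.5],[0,0,1],[0,0,1.5],[0,0,2],[0,0,2.5],[0,0,3],[0,0,3.5],[0,0,3.5]], xyz=[[0,0,0],[0,0,0],[0,0,0],[0,0,0],[0,0,0],[0,0,0],[0,0,0],[0,0,0]], jaw=[0,0,0,0,0,0,0,0])

```text
time_s: 6.25
eef_pos: [0.5461, 0.1596, 0.1445]
eef_rot: [0.0, 0.322, 0.947, 0.0]
wrist_force: [-0.6, 3.3, 3.5]
opening: 0.15
grasp_force: 58.9
```

```bash
python3 -c "
from h import *
plan(.546,.16,.145,185)"
```

```text
t 6.25 q [ 0.08  0.28  1.71  0.    1.15 -0.84] p [0.5461 0.1596 0.1445] F [-0.6  3.3  3.5] M [0.577 0.269 0.007] op 0.1497706358483773 g 58.85497748851776
heading 142.47174038808936
cm [ 0.03  0.03 -0.05] dr [ 0.01  0.   -7.09]
```

Emit:
send_rows(dr=[[0,0,0.6],[0,0,1.2],[0,0,1.8],[0,0,2.4],[0,0,3],[0,0,3.5],[0,0,3.8],[0,0,3.8]], xyz=[[0,0,0],[0,0,0],[0,0,0],[0,0,0],[0,0,0],[0,0,0],[0,0,0],[0,0,0]], jaw=[0,0,0,0,0,0,0,0])

```text
time_s: 7.25
eef_pos: [0.5461, 0.1596, 0.1445]
eef_rot: [-0.0, 0.503, 0.864, 0.0]
wrist_force: [-1.0, 5.3, 3.8]
opening: 0.152
grasp_force: 58.9
```

Run:
```python
from h import *
plan(.546,.16,.145,185)
s=cv2.cvtColor(ctrl.camera("scene"),cv2.COLOR_RGB2BGR)
a=s[170:290,140:260];b=cv2.imread("pics/scene0.png")[170:290,140:260]
cv2.imwrite("pics/f.png",cv2.resize(np.hstack([b,a])[40:],None,fx=3.3,fy=3.3,interpolation=cv2.INTER_CUBIC))
```

```text
t 7.25 q [ 0.08  0.28  1.71  0.    1.15 -0.44] p [0.5461 0.1596 0.1445] F [-1.   5.3  3.8] M [0.887 0.181 0.011] op 0.15188712109979755 g 58.85392785072327
heading 119.65061170588858
cm [ 0.04  0.01 -0.05] dr [ 1.000e-02 -0.000e+00 -1.089e+01]
```

View pics/f.png

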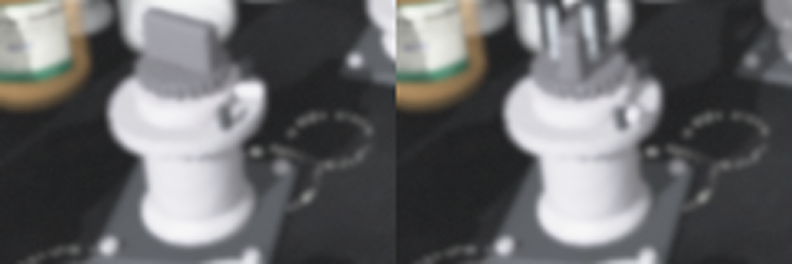

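The lug has moved from beside the dark stop pin, at (250,92) in the crop, to right against it at (640,105). The knob has turned 1.13 rad. Next I let go and lift.

Emit:
send_rows(dr=[[0,0,0],[0,0,0],[0,0,0],[0,0,0],[0,0,0],[0,0,0],[0,0,0],[0,0,0]], xyz=[[0,0,0],[0,0,0],[0,0,0],[0,0,0],[0,0,-1],[0,0,-3],[0,0,-6],[0,0,-9]], jaw=[20,35,50,60,60,60,60,60])

```text
time_s: 8.3
eef_pos: [0.546, 0.1592, 0.2359]
eef_rot: [0.0, 0.503, 0.864, 0.0]
wrist_force: [1.3, -0.4, 0.4]
opening: 0.603
grasp_force: 0.0
```

Emit:
send_rows(dr=[[0,0,0],[0,0,0],[0,0,0],[0,0,0],[0,0,0],[0,0,0],[0,0,0],[0,0,0]], xyz=[[0,0,-3],[-2,2,-5],[-4,4,-6],[-7,7,-6],[-10,10,-6],[-13,13,-6],[-15,15,-6],[-15,15,-6]], jaw=[60,60,60,60,60,60,60,60])

```text
time_s: 9.3
eef_pos: [0.7516, 0.1016, 0.2937]
eef_rot: [-0.0, 0.504, 0.864, -0.0]
wrist_force: [-0.5, -1.0, -0.8]
opening: 0.601
grasp_force: 0.0
```

Run:
```python
from h import *
plan(.546,.16,.25,120)
s=cv2.cvtColor(ctrl.camera("scene"),cv2.COLOR_RGB2BGR);t=cv2.cvtColor(ctrl.camera("top"),cv2.COLOR_RGB2BGR)
r=lambda a:cv2.resize(a,None,fx=6,fy=6,interpolation=cv2.INTER_CUBIC)
cv2.imwrite("pics/g.png",np.hstack([r(s[205:293,165:230]),r(t[132:220,165:230])]))
```

```text
t 9.3 q [-0.02  0.57  1.01 -0.    1.56 -0.54] p [0.7516 0.1016 0.2937] F [-0.5 -1.  -0.8] M [0.033 0.025 0.027] op 0.6006631531107488 g 0.0
heading 119.51013131243295
cm [ 15.21 -15.02   4.37] dr [-0.    0.   -0.08]
```

View pics/g.png

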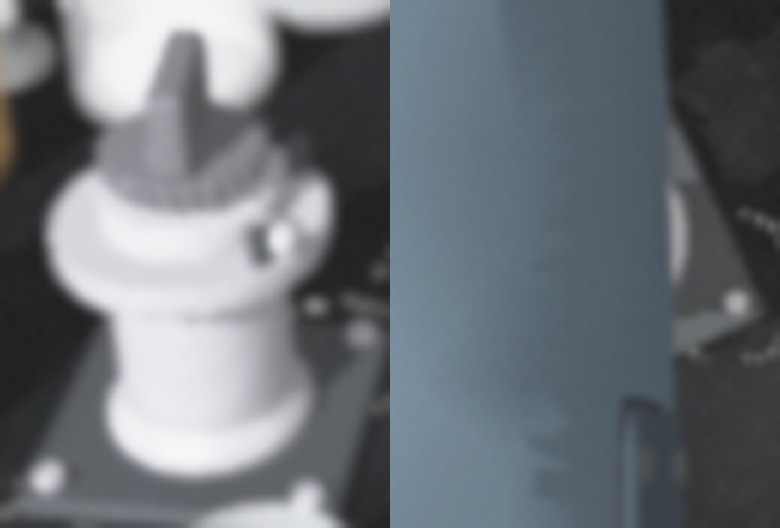

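Run:
```python
from h import *
f=lambda u,v:((u+.5)/6-.5+165,(v+.5)/6-.5+205)
for n,u,v in(("lug before",308,192),("lug now",280,238),("dark pin",258,242)):
  for z in(.10,.11):
    d=at("scene",f(u,v),z)-[.546,.16,0];print(n,z,np.hypot(d[0],d[1]).round(3),np.degrees(np.arctan2(d[1],d[0])).round(1))
```

```text
lug before 0.1 0.04 -147.8
lug before 0.11 0.045 -167.4
lug now 0.1 0.043 173.8
lug now 0.11 0.054 163.1
dark pin 0.1 0.039 165.0
dark pin 0.11 0.051 156.0
```

The lug turned about 0.6 rad and now touches the pin. That leaves about 0.5 rad of slip, which is one click. I'm handing in.

```bash
python3 -c "
from bench import ctrl
print(ctrl.hand_in())"
```

```text
the job is handed in; nothing more can be done
None
```

I closed the tall vessel's cap and handed the job in at about 9.4 s: the lug stands against its stop, the knob slipped an estimated 0.5 rad (about one click, worked out from the turn and the camera views), the bar is released, and the short vessel's cap was not touched.

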